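# Load the damper carrier and hold the magnifier over it

### The arm

A 6-joint arm with a two-finger parallel gripper is mounted at the origin on the work surface. World frame = base frame: x ahead of the robot, y to its left, z up, the work surface at z = 0. Lengths are in m, angles in rad, forces in N, time in s.
With the tool pointing down it reaches from about 0.3 to 0.775 m from the base axis. Payload 14.6 kg.
Tool frame: the origin (TCP) lies on the centre line of the jaws, within the pads' length; the fingertips stand 19 mm ahead of it and the grasp point (between the pads) is the TCP; y points along the fingers, x is the direction in which the jaws open and shut, and the axes are right-handed (so a half turn about y gives the same grasp; the last joint's range is limited). The gripper opens to 94 mm and grips with 3 to 60 N. Pads are 16 mm wide; open, the fingers measure 119 mm over their backs; the gripper's body (75 mm by 177 mm) begins 78 mm behind the grasp point.
Start: joints at [-1.415, 0.3, 1.521, -0, 1.321, -0.067], TCP at [0.122, -0.536, 0.224] pointing down, gripper open.
Joint ranges: [-3.03, 3.03], [-0.79, 2.21], [0.23, 2.52], [-1.04, 4.18], [0, 3.07], [-2.55, 2.55]. Speed limits (rad/s): [2.22, 2.22, 2.57, 3.14, 3.14, 3.14].

### API

Orientations are given as [roll, pitch, yaw] about the fixed x, y, z axes, in that order (R = Rz(yaw) Ry(pitch) Rx(roll)).
In Python, from station import get_obs, cams, workorder gives the robot as it stands.
- The arm moves only by the shell command python3 -m handwheel 'ROWS' [FORCE]. ROWS is JSON, a list of rows, each an object of numbers: "fingers": the opening, from -1 (shut) to 1 (fully open); "x", "y", "z": the shift along the tool's x, y, z in m; "spin": the turn about the tool's y in degrees. In form: [{"fingers": .., "x": .., "y": .., "z": .., "spin": ..}, ...]. A call has exactly 10 rows; each row is the pose to reach, as a shift and turn from the pose commanded when the call began, along the tool's axes at that moment; what a row does not reach only later rows make up. A row lasts 1/10 s, in which the tool goes at most 50 mm and 8.59 degrees, less where a joint would pass 70% of its speed; a pose out of reach is approached as far as the arm can. A call with a gripper value outside its range is refused whole. The fingers move at their own pace and stop on an object; FORCE is the grip in N (left out, the last holds). Time passes only in rows, so rows that repeat a pose let the fingers close, or fill a call up. It gives the time, the measured TCP pose, the force and the opening at its end, in the units of the state.
- get_obs(): the state, without advancing time (a new reading comes with each control period).
- cams.camera(name): name is "scene" or "top" or "wrist"; returns (picture, depth): 400x640x3 uint8, red, green, blue; 400x640 float32, m along the optical axis (not along the pixel's ray), 0 where there is no reading.
- cams.get_calibration(name): a dict with "fx", "fy", "cx", "cy" (pixels), "dist" ([k1, k2, p1, p2, k3] as OpenCV has them; the pictures are not rectified), "view" (4x4, takes a point from world to camera coordinates). Camera axes: x right, y down, z forward; pixel columns grow to the right and rows downward; lengths in m; the calibration is good to about 2 mm. A picture is of the moment at which its call begins: read the wrist's pose just before it. get_calibration takes no time and is no camera call; for the wrist camera it gives the pose at the moment of the call.
- workorder.hand_in(): hands the job in, once; it reports no verdict.
The state is a dict: "time_s": time; "qpos": joint angles; "joint_vel": joint speeds; "tau": joint torques, N m; "ee_pos": TCP position; "eef_rot": TCP orientation; "force": force on the tool from outside, world axes, zero at the start; "moment": the same for the moment, N m; "grip_width": finger opening in m.
Only numpy, scipy, OpenCV 4.12 (cv2) and the standard library are available. Lean on these libraries where they do the work, as an engineer would, in place of code of your own. Each camera call takes 0.05 s, during which the arm holds its last target. There are 200 camera calls.

### The job

Stand the two loose orange dampers in the two empty wells of the white carrier, one per well, so that all three wells hold one upright damper for inspection. Then draw the blue magnifier out of its slanted stand, turn it until the lens is level, and hold it raised about 10 cm above the middle of the carrier; finish while still holding it there with the gripper. Leave the motor, clamp, receiver and prop guard where they are.

Things in the scene. Friction and masses are not known exactly. Their poses are not given: they have to be found in the camera images.
- damper_a_center (a point): Centre of one of two dampers standing loose on the table: orange rubber motor damper, an upright cylinder 18 mm across and 30 mm tall (centre 15 mm above its underside), 14 g; z runs along the cylinder.
- damper_b_center (a point): Centre of the other loose damper: orange rubber motor damper, an upright cylinder 18 mm across and 30 mm tall (centre 15 mm above its underside), 14 g; z runs along the cylinder.
- damper_c_center (a point): Centre of the damper that already stands in one well of the carrier: orange rubber motor damper, an upright cylinder 18 mm across and 30 mm tall (centre 15 mm above its underside), 14 g; z runs along the cylinder.
- carrier: White square plate, 120 x 120 x 14 mm, fixed, at any yaw. Origin: centre of its underside, on the table, z up. Three round dark-floored wells, 28 mm across, 10 mm deep (floor 4 mm above the table), lie evenly round the centre, 34 mm from it. A damper in a well sticks out 20 mm above the plate: grip it by its upper 15 mm.
- carrier_hole0 (a point): Centre of the mouth of a well, level with the carrier's top face.
- carrier_hole1 (a point): Centre of the mouth of a well, level with the carrier's top face.
- carrier_hole2 (a point): Centre of the mouth of a well, level with the carrier's top face.
- magnifier: Blue hand magnifier, 90 g. Origin: centre of the lens. Square lens frame 70 x 70 x 10 mm (x, y, z); z is the lens normal. The straight handle runs along -x from 35 to 135 mm from the origin, 18 mm wide (y), 10 mm thick (z). Centre of mass 27 mm from the origin towards the handle. At the start the frame sits in the stand, handle sloping up at 50 degrees, roughly towards the robot.
- stand: Grey slanted stand, fixed. Origin on the table below the seated lens centre (50 mm up), z up; the handle slopes up towards its -x. Its pocket encloses the lower 40 mm of the lens frame with 3 mm play; a rest lies under the frame and the first 10 mm of the handle, the rest of the handle is free. Pull the magnifier at least 45 mm along its handle, 50 degrees above level, to clear the pocket.
- motor: Bystander: matte grey brushless motor, 29 mm across, 40 mm tall with its shaft. Origin at the centre of its underside.
- clamp: Bystander: purple anodized arm clamp, a 50 x 30 x 22 mm channel. Origin at the centre of its underside.
- receiver: Bystander: black plastic receiver case, 46 x 28 x 14 mm. Origin at the centre of its underside.
- guard: Bystander: clear polycarbonate prop guard, a half ring of 70 mm radius, 22 mm tall. Origin at the centre of its underside.
Things that resemble listed ones, but are neither listed nor needed, are in the scene too. Of the things that look like the magnifier, the smaller one is meant. Leave any red look-alike of the stand alone.

How it is judged:
By the outcome, as a careful person would: the job done as asked, in the order asked, and still so for the second after the job is handed in, while the arm keeps its last pose, push and grip.
It also fails if it takes over 64 s, if anything falls off the work surface, if the arm or the gripper's body presses on something with over 40 N, if the wrist force passes 120 N, or if a joint passes its speed limit or range.

## Working session

There is one attempt and no reset: what is moved stays moved. The work goes in short steps, Python scripts to look and compute and a shell command to move; the robot and the scene stay as the last step left them, time stands still between calls to the robot, and variables do not carry over. Pictures are saved under pics/ and viewed, about 8 in all and at most 12, crops included, and the job is handed in when it is done.

```bash
ls; mkdir -p pics; cat > h.py <<'E'
import numpy as np, cv2
from scipy.spatial.transform import Rotation as R
from station import get_obs, cams, workorder
def shot(name,fn=None):
    c=cams.get_calibration(name); p,d=cams.camera(name)
    np.savez('last_%s.npz'%name,p=p,d=d,**{k:np.array(v) for k,v in c.items()})
    if fn: cv2.imwrite('pics/'+fn,p[...,::-1])
    return p,d,c
def world(c,u,v,z):  # z = depth along axis
    K=np.array([[c['fx'],0,c['cx']],[0,c['fy'],c['cy']],[0,0,1.]])
    uv=np.stack([np.ravel(u),np.ravel(v)],-1).astype(np.float64)[:,None]
    n=cv2.undistortPoints(uv,K,np.array(c['dist'],float))[:,0]
    z=np.ravel(z)
    P=np.c_[n*z[:,None],z]
    V=np.array(c['view']); return (P-V[:3,3])@V[:3,:3]
def cloud(d,c):
    v,u=np.mgrid[:d.shape[0],:d.shape[1]]
    W=world(c,u,v,d).reshape(*d.shape,3); W[d<=0]=np.nan; return W
E
python3 - <<'E'
from h import *
o=get_obs(); print({k:np.round(v,3).tolist() for k,v in o.items()})
for n in ['top','scene']:
    p,d,c=shot(n,n+'0.png'); print(n,np.round(np.linalg.inv(c['view']),2).tolist(),c['fx'])
E
```

```text
pics
{'time_s': 0.0, 'qpos': [-1.415, 0.3, 1.522, -0.0, 1.321, -0.067], 'joint_vel': [0.0, -0.001, -0.001, -0.0, -0.0, 0.001], 'tau': [-0.0, -53.181, -35.274, 0.071, 0.024, -0.0], 'ee_pos': [0.121, -0.536, 0.224], 'eef_rot': [-1.571, 0.001, -1.348], 'force': [-0.438, -0.291, -1.076], 'moment': [-0.025, 0.025, -0.016], 'grip_width': 0.093}
top [[-0.01, -0.99, 0.14, 0.38], [-1.0, 0.01, 0.02, 0.02], [-0.02, -0.14, -0.99, 1.26], [0.0, 0.0, 0.0, 1.0]] 372.85977014978295
scene [[0.47, 0.74, -0.48, 1.11], [0.88, -0.39, 0.27, -0.27], [0.01, -0.56, -0.83, 0.99], [0.0, 0.0, 0.0, 1.0]] 374.55985843426754
```

View pics/top0.png

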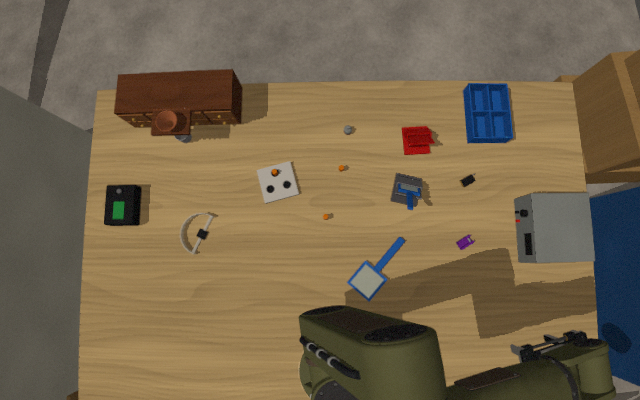

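View pics/scene0.png

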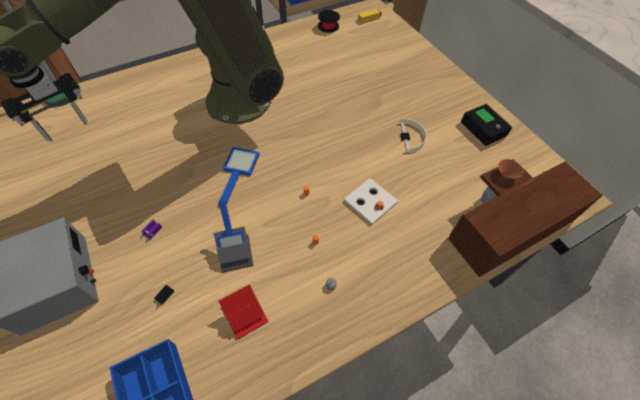

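The top view shows loose dampers at about (341,168) and (326,216). The carrier is at (278,183), with its filled well at (275,172) and empty wells at (270,189) and (287,184). The seated magnifier is at (408,190), and the larger look-alike lies at (368,280). The red stand at (417,140) is also a look-alike.

```bash
cat > m.py <<'E'
from h import *
def blob(m,lo=5):
    n,l,s,cen=cv2.connectedComponentsWithStats(m.astype(np.uint8)); return [(l==i) for i in range(1,n) if s[i,4]>=lo]
for n in ['top','scene']:
    f=np.load('last_%s.npz'%n); c={k:f[k] for k in f}; p,d=f['p'],f['d']; W=cloud(d,c)
    h=cv2.cvtColor(p,cv2.COLOR_RGB2HSV).astype(int); H,S,V=h[...,0],h[...,1],h[...,2]
    rg=(W[...,0]>.25)&(W[...,0]<.8)&(abs(W[...,1])<.45)
    def rep(t,m,lo):
        for b in blob(m&rg,lo):
            vv,uu=np.nonzero(b); q=W[b]
            print(n,t,(int(uu.mean()),int(vv.mean())),len(q),'mean',np.round(q.mean(0),4),'zpct',np.round(np.percentile(q[:,2],[5,50,95]),3))
    rep('orange',(H>5)&(H<13)&(S>190)&(V>120),8)
    rep('white',(S<60)&(V>150)&(W[...,2]<.03)&(W[...,1]>0),100)
    rep('dark',(V<60)&(W[...,2]<.03)&(W[...,0]>.4)&(W[...,1]>0),12)
    rep('blue',(H>100)&(H<118)&(S>140)&(V>70),30)
    rep('tall',(W[...,2]>.02),30)
    b=[b for b in blob((H>100)&(H<118)&(S>140)&(V>70)&rg&(W[...,2]>.02),20)]
    for x in b:
        q=W[x]; c0=q.mean(0); e=np.linalg.svd(q-c0)[2]; print(n,'bl3d',len(q),c0.round(4),e[0].round(3),np.round(q.min(0),3),np.round(q.max(0),3))
E
python3 m.py
```

```text
top white (276, 181) 982 mean [0.6267 0.1974 0.0132] zpct [0.009 0.013 0.017]
top dark (286, 184) 32 mean [0.6186 0.1652 0.0033] zpct [-0.     0.003  0.006]
top dark (269, 188) 36 mean [0.6047 0.2228 0.003 ] zpct [-0.001  0.003  0.007]
top dark (205, 233) 21 mean [0.4499 0.4452 0.0057] zpct [0.002 0.006 0.009]
top blue (408, 195) 179 mean [ 0.5597 -0.2335  0.0994] zpct [0.066 0.086 0.152]
top blue (381, 261) 411 mean [ 0.3526 -0.1533  0.0127] zpct [0.008 0.013 0.017]
top tall (418, 136) 400 mean [ 0.7665 -0.284   0.0536] zpct [0.028 0.054 0.079]
top tall (408, 189) 576 mean [ 0.5852 -0.239   0.0708] zpct [0.033 0.062 0.143]
top tall (413, 329) 465 mean [ 0.2527 -0.1166  0.6354] zpct [0.584 0.641 0.672]
top bl3d 179 [ 0.5597 -0.2335  0.0994] [-0.615  0.143  0.776] [ 0.51  -0.276  0.048] [ 0.607 -0.204  0.157]
scene orange (306, 189) 18 mean [0.5094 0.0302 0.0255] zpct [0.017 0.027 0.031]
scene orange (379, 204) 16 mean [0.6648 0.201  0.0296] zpct [0.02  0.031 0.035]
scene orange (315, 239) 22 mean [ 0.6755 -0.0258  0.0261] zpct [0.016 0.028 0.031]
scene white (370, 199) 1058 mean [0.6
[... 259 characters left out ...]
t [-0.001  0.002  0.005]
scene blue (231, 196) 637 mean [ 0.4379 -0.1838  0.0525] zpct [0.009 0.015 0.146]
scene tall (305, 189) 30 mean [0.5062 0.0299 0.0263] zpct [0.021 0.027 0.03 ]
scene tall (230, 239) 1204 mean [ 0.5878 -0.2415  0.069 ] zpct [0.032 0.061 0.138]
scene tall (378, 204) 36 mean [0.6617 0.2013 0.0297] zpct [0.021 0.031 0.034]
scene tall (153, 228) 34 mean [ 0.4235 -0.4292  0.0222] zpct [0.02  0.022 0.024]
scene tall (314, 238) 34 mean [ 0.6725 -0.0258  0.0277] zpct [0.023 0.028 0.031]
scene tall (240, 305) 1120 mean [ 0.7673 -0.2864  0.0574] zpct [0.038 0.056 0.079]
scene bl3d 278 [ 0.556  -0.235   0.1048] [ 0.602 -0.186 -0.777] [ 0.512 -0.277  0.055] [ 0.602 -0.206  0.158]
```

```bash
cat >> h.py <<'E'
def go(x,y,z,yaw=None):  # print shift in tool axes to reach a world target
    o=get_obs(); A=R.from_euler('xyz',o['eef_rot']); y0=np.degrees(o['eef_rot'][2])
    s=A.inv().apply(np.array([x,y,z])-o['ee_pos']); sp=0 if yaw is None else -((yaw-y0+180)%360-180)
    print('t',round(float(o['time_s']),2),'at',np.round(o['ee_pos'],4),'rpy',np.round(np.degrees(o['eef_rot']),2),'w',round(float(o['grip_width']),4),'F',np.round(o['force'],1),'q',np.round(o['qpos'],2),'SHIFT',s.round(4),'spin',round(sp,2))
E
python3 - <<'E'
from h import *
go(.51,.03,.22,0)
c=cams.get_calibration('wrist'); o=get_obs(); A=R.from_euler('xyz',o['eef_rot'])
T=np.linalg.inv(c['view']); print('cam in tool',A.inv().apply(T[:3,3]-o['ee_pos']).round(3),(A.inv().as_matrix()@T[:3,:3]).round(2).tolist(),c['fx'])
for n in ['top','scene']:
    f=np.load('last_%s.npz'%n); c={k:f[k] for k in f}; p,d=f['p'],f['d']; W=cloud(d,c)
    h=cv2.cvtColor(p,cv2.COLOR_RGB2HSV).astype(int)
    for xy in [(.507,.03),(.675,-.026),(.662,.204)]:
        m=(h[...,1]>170)&(h[...,0]<15)&(W[...,2]>.016)&(np.hypot(W[...,0]-xy[0],W[...,1]-xy[1])<.02); print(n,m.sum(),W[m].mean(0).round(4) if m.any() else '')
    b=(h[...,0]>100)&(h[...,0]<118)&(h[...,1]>140)&(W[...,2]>.095)&(W[...,2]<.15)&(abs(W[...,0]-.54)<.06)&(abs(W[...,1]+.24)<.06)
    q=W[b]; c0=q.mean(0); e=np.linalg.svd(q-c0)[2][0]; e*=np.sign(e[2]); print(n,len(q),'handle',c0.round(4),e.round(3),'yaw',np.degrees(np.arctan2(e[1],e[0])),'elev',np.degrees(np.arcsin(e[2])))
E
```

```text
t 0.1 at [ 0.1215 -0.5362  0.2239] rpy [-9.000e+01  6.000e-02 -7.723e+01] w 0.0936 F [-0.2 -0.2  0.4] q [-1.41  0.3   1.52  0.    1.32 -0.07] SHIFT [-0.4663  0.0045  0.504 ] spin -77.23
cam in tool [-0.    -0.161  0.076] [[1.0, -0.0, 0.0], [-0.0, -0.27, 0.96], [-0.0, -0.96, -0.27]] 339.96652515406385
top 8 [0.5014 0.0309 0.0272]
top 11 [ 0.6675 -0.0252  0.0263]
top 12 [0.6576 0.2026 0.0302]
top 67 handle [ 0.5417 -0.229   0.1235] [-0.639  0.135  0.758] yaw 168.061042760388 elev 49.25836889600142
scene 28 [0.5081 0.0303 0.0256]
scene 31 [ 0.6738 -0.0252  0.0269]
scene 29 [0.6638 0.2003 0.0282]
scene 134 handle [ 0.5415 -0.2308  0.124 ] [-0.631  0.159  0.759] yaw 165.87593558734142 elev 49.40566963021763
```

```bash
python3 -m handwheel '[{"fingers":0.2,"x":-0.025,"y":0,"z":0.025,"spin":-5},{"fingers":0.2,"x":-0.05,"y":0,"z":0.055,"spin":-12},{"fingers":0.2,"x":-0.08,"y":0,"z":0.09,"spin":-20},{"fingers":0.2,"x":-0.115,"y":0,"z":0.125,"spin":-28},{"fingers":0.2,"x":-0.15,"y":0,"z":0.16,"spin":-36},{"fingers":0.2,"x":-0.185,"y":0,"z":0.195,"spin":-44},{"fingers":0.2,"x":-0.215,"y":0,"z":0.23,"spin":-52},{"fingers":0.2,"x":-0.24,"y":0,"z":0.26,"spin":-60},{"fingers":0.2,"x":-0.26,"y":0,"z":0.28,"spin":-66},{"fingers":0.2,"x":-0.265,"y":0,"z":0.29,"spin":-72}]' 20; python3 -c "
from h import *
go(.507,.03,.12,0)"
```

```text
time_s: 1.1
ee_pos: [0.3466, -0.2118, 0.2244]
eef_rot: [-1.57, 0.0, -0.085]
force: [0.2, 0.4, 0.3]
grip_width: 0.0563
t 1.1 at [ 0.3466 -0.2118  0.2244] rpy [-89.98   0.    -4.85] w 0.0563 F [0.2 0.4 0.3] q [-0.64 -0.03  1.89  0.    1.28 -0.55] SHIFT [0.1394 0.1045 0.2545] spin -4.85
```

```bash
python3 -m handwheel '[{"fingers":0.2,"x":0.015,"y":0,"z":0.03,"spin":-1},{"fingers":0.2,"x":0.035,"y":0,"z":0.065,"spin":-2},{"fingers":0.2,"x":0.055,"y":0,"z":0.1,"spin":-3},{"fingers":0.2,"x":0.075,"y":0.01,"z":0.14,"spin":-4},{"fingers":0.2,"x":0.095,"y":0.03,"z":0.175,"spin":-4.85},{"fingers":0.2,"x":0.115,"y":0.055,"z":0.21,"spin":-4.85},{"fingers":0.2,"x":0.13,"y":0.08,"z":0.24,"spin":-4.85},{"fingers":0.2,"x":0.139,"y":0.1,"z":0.254,"spin":-4.85},{"fingers":0.2,"x":0.139,"y":0.104,"z":0.254,"spin":-4.85},{"fingers":0.2,"x":0.139,"y":0.104,"z":0.254,"spin":-4.85}]'; cat > w.py <<'E'
from h import *
import sys
# orange tops near expected spots, by the wrist camera
p,d,c=shot('wrist',sys.argv[1]); W=cloud(d,c); h=cv2.cvtColor(p,cv2.COLOR_RGB2HSV).astype(int)
m=(h[...,1]>150)&(h[...,0]<15)&(W[...,2]>.012)&(W[...,2]<.15)
n,l,s,cen=cv2.connectedComponentsWithStats(m.astype(np.uint8))
for i in range(1,n):
    if s[i,4]>60:
        q=W[l==i]; zt=np.percentile(q[:,2],95); t=q[q[:,2]>zt-.005]; (cx,cy),r=cv2.minEnclosingCircle(t[:,:2].astype(np.float32)); print(cen[i].round(),s[i,4],'ztop',zt.round(4),'topmean',t.mean(0).round(4),'circ',round(cx,4),round(cy,4),round(r,4))
E
python3 w.py w1.png; python3 -c "
from h import *
go(.507,.03,.034,0)"
```

```text
time_s: 2.1
ee_pos: [0.5068, 0.0261, 0.12]
eef_rot: [-1.571, 0.002, -0.006]
force: [-0.5, 0.5, -0.1]
grip_width: 0.0566
[322. 188.] 128 ztop 0.0309 topmean [0.5048 0.0388 0.0291] circ 0.503 0.0351 0.0087
[520. 258.] 502 ztop 0.0313 topmean [ 0.6673 -0.0211  0.03  ] circ 0.6682 -0.0216 0.009
t 2.15 at [0.5072 0.0258 0.1209] rpy [-90.01   0.    -0.41] w 0.0563 F [0.4 0.8 0.2] q [-0.02  0.32  1.75 -0.    1.07 -0.01] SHIFT [-0.0002  0.0869  0.0042] spin -0.41
```

View pics/w1.png

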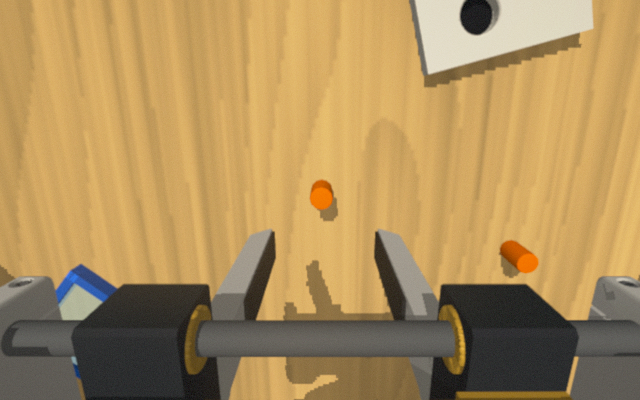

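The wrist view shows damper A with its top face centre at about (321,199), damper B's at about (526,264), and one carrier well at (478,15).

```bash
cat >> h.py <<'E'
def rayz(c,u,v,z):
    a=world(c,u,v,.1)[0]; V=np.array(c['view']); o=-V[:3,:3].T@V[:3,3]; return o+(a-o)*(z-o[2])/(a[2]-o[2])
E
python3 - <<'E'
from h import *
f=np.load('last_wrist.npz'); c={k:f[k] for k in f}; W=cloud(f['d'],c); hh=cv2.cvtColor(f['p'],cv2.COLOR_RGB2HSV)
print(rayz(c,321,199,.03),rayz(c,526,264,.03),hh[188,322],hh[200,321],hh[205,321],W[200,321],W[188,322])
for xy in [(.506,.033),(.67,-.022)]:
    m=(hh[...,0]<16)&(hh[...,1]>200)&(abs(W[...,2]-.0295)<.003)&(np.hypot(W[...,0]-xy[0],W[...,1]-xy[1])<.025)
    print(m.sum(),W[m].mean(0).round(4),np.c_[W[m].min(0),W[m].max(0)].round(4).tolist())
E
```

```text
[0.50269015 0.03247693 0.03      ] [ 0.66828683 -0.02317868  0.03      ] [ 15 255 241] [ 15 255 242] [ 15 255 241] [0.50269763 0.03195631 0.03096844] [0.50352548 0.04109214 0.02969799]
403 [0.5027 0.034  0.0306] [[0.4943, 0.5112], [0.0251, 0.0422], [0.0265, 0.0323]]
376 [ 0.6678 -0.0213  0.0302] [[0.6604, 0.6775], [-0.0302, -0.0127], [0.0265, 0.0321]]
```

```bash
python3 -m handwheel '[{"fingers":0.2,"x":-0.004,"y":0.01,"z":0.007,"spin":0},{"fingers":0.2,"x":-0.004,"y":0.035,"z":0.007,"spin":0},{"fingers":0.2,"x":-0.004,"y":0.06,"z":0.007,"spin":0},{"fingers":0.2,"x":-0.004,"y":0.08,"z":0.007,"spin":0},{"fingers":0.2,"x":-0.004,"y":0.087,"z":0.007,"spin":0},{"fingers":0.2,"x":-0.004,"y":0.087,"z":0.007,"spin":0},{"fingers":-0.8,"x":-0.004,"y":0.087,"z":0.007,"spin":0},{"fingers":-0.8,"x":-0.004,"y":0.087,"z":0.007,"spin":0},{"fingers":-0.8,"x":-0.004,"y":0.087,"z":0.007,"spin":0},{"fingers":-0.8,"x":-0.004,"y":0.087,"z":0.007,"spin":0}]' 15
python3 -c "
from h import *
go(.6045,.2225,.12,0)"
```

```text
time_s: 3.15
ee_pos: [0.5037, 0.0334, 0.0339]
eef_rot: [-1.571, -0.001, -0.007]
force: [0.6, -1.0, 0.8]
grip_width: 0.0281
t 3.15 at [0.5037 0.0334 0.0339] rpy [-9.0e+01 -5.0e-02 -3.9e-01] w 0.0281 F [ 0.6 -1.   0.8] q [-0.01  0.45  1.81  0.    0.88  0.  ] SHIFT [ 0.0996 -0.086   0.1898] spin -0.39
```

```bash
python3 -m handwheel '[{"fingers":-0.8,"x":0,"y":0,"z":0,"spin":0},{"fingers":-0.8,"x":0,"y":0,"z":0,"spin":0},{"fingers":-0.8,"x":0,"y":0,"z":0,"spin":0},{"fingers":-0.8,"x":0,"y":-0.02,"z":0,"spin":0},{"fingers":-0.8,"x":0,"y":-0.06,"z":0,"spin":0},{"fingers":-0.8,"x":0.02,"y":-0.09,"z":0.03,"spin":0},{"fingers":-0.8,"x":0.045,"y":-0.09,"z":0.07,"spin":0},{"fingers":-0.8,"x":0.07,"y":-0.09,"z":0.11,"spin":0},{"fingers":-0.8,"x":0.085,"y":-0.09,"z":0.135,"spin":0},{"fingers":-0.8,"x":0.09,"y":-0.09,"z":0.14,"spin":0}]' 15
python3 - <<'E'
from h import *
go(.6045,.2225,.10,0)
p,d,c=shot('wrist','w2.png')
E
```

```text
time_s: 4.15
ee_pos: [0.5949, 0.1753, 0.1229]
eef_rot: [-1.571, 0.0, -0.004]
force: [-0.6, -0.3, 0.3]
grip_width: 0.0175
t 4.15 at [0.5949 0.1753 0.1229] rpy [-8.999e+01  2.000e-02 -2.400e-01] w 0.0175 F [-0.6 -0.3  0.3] q [0.23 0.55 1.41 0.   1.18 0.23] SHIFT [0.0094 0.0229 0.0473] spin -0.24
```

View pics/w2.png

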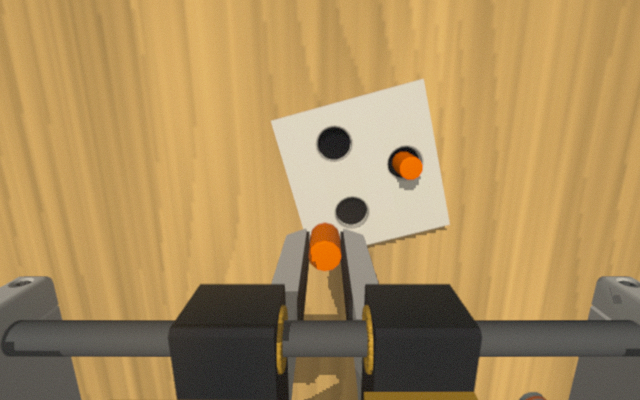

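The damper is held (17.5 mm wide). Well mouths are at about (334,143), (352,211) and the filled one at (405,163), and plate corners at (272,121), (423,80) and (449,224).

```bash
python3 - <<'E'
from h import *
f=np.load('last_wrist.npz'); c={k:f[k] for k in f}; p=f['p'].astype(int); W=cloud(f['d'],c)
m=(p.max(2)<70)&(W[...,2]<.02); n,l,s,cen=cv2.connectedComponentsWithStats(m[:235].astype(np.uint8)); 
for i in range(1,n):
    if s[i,4]>150: print('dark',cen[i].round(1),s[i,4])
w=[rayz(c,u,v,.014) for u,v in [(334,143),(352,211),(405,163)]]; print(np.round(w,4)); print('ctr',np.mean(w,0).round(4),[np.linalg.norm((w[i]-w[i-1])[:2]).round(4) for i in range(3)])
k=[rayz(c,u,v,.014) for u,v in [(272,121),(423,80),(449,224)]]; print('corners',np.round(k,4),'ctr',((k[0]+k[2])/2).round(4))
print('held top',rayz(c,325,255,.1188).round(4), 'z',np.nanmedian(W[250:258,322:329].reshape(-1,3),0))
E
```

```text
dark [333.5 142.7] 777
dark [399.5 158.5] 185
dark [351.  210.1] 583
[[0.6012 0.2221 0.014 ]
 [0.6163 0.1658 0.014 ]
 [0.6581 0.206  0.014 ]]
ctr [0.6252 0.198  0.014 ] [np.float64(0.0592), np.float64(0.0584), np.float64(0.058)]
corners [[0.553  0.2393 0.014 ]
 [0.668  0.269  0.014 ]
 [0.6982 0.1539 0.014 ]] ctr [0.6256 0.1966 0.014 ]
held top [0.5939 0.1752 0.1188] z [0.59388294 0.17649766 0.11989138]
```

```bash
python3 -m handwheel '[{"fingers":-0.8,"x":0.003,"y":0,"z":0.02,"spin":0},{"fingers":-0.8,"x":0.0065,"y":0,"z":0.04,"spin":0},{"fingers":-0.8,"x":0.0065,"y":0,"z":0.047,"spin":0},{"fingers":-0.8,"x":0.0065,"y":0.02,"z":0.047,"spin":0},{"fingers":-0.8,"x":0.0065,"y":0.05,"z":0.047,"spin":0},{"fingers":-0.8,"x":0.0065,"y":0.07,"z":0.047,"spin":0},{"fingers":-0.8,"x":0.0065,"y":0.08,"z":0.047,"spin":0},{"fingers":-0.8,"x":0.0065,"y":0.084,"z":0.047,"spin":0},{"fingers":-0.8,"x":0.0065,"y":0.084,"z":0.047,"spin":0},{"fingers":-0.8,"x":0.0065,"y":0.084,"z":0.047,"spin":0}]' 15
python3 -c "
from h import *
go(.6012,.2221,.039,0)"
```

```text
time_s: 5.2
ee_pos: [0.6017, 0.2197, 0.0406]
eef_rot: [-1.57, -0.002, -0.007]
force: [-0.5, -0.1, -0.1]
grip_width: 0.0176
t 5.2 at [0.6017 0.2197 0.0406] rpy [-89.97  -0.09  -0.4 ] w 0.0176 F [-0.5 -0.1 -0.1] q [0.29 0.69 1.4  0.   1.05 0.3 ] SHIFT [-0.0005  0.0016  0.0024] spin -0.4
```

Over the well floor by about 2 mm with no contact force. I'll lower the remaining 2 mm, release, rise, and head towards damper B.

```bash
python3 -m handwheel '[{"fingers":-0.8,"x":0,"y":0.002,"z":0.002,"spin":0},{"fingers":-0.8,"x":0,"y":0.002,"z":0.002,"spin":0},{"fingers":-0.3,"x":0,"y":0.002,"z":0.002,"spin":0},{"fingers":-0.3,"x":0,"y":0.002,"z":0.002,"spin":0},{"fingers":-0.3,"x":0,"y":0.002,"z":0.002,"spin":0},{"fingers":-0.3,"x":0,"y":0.002,"z":0.002,"spin":0},{"fingers":-0.3,"x":0,"y":-0.01,"z":0.002,"spin":0},{"fingers":-0.3,"x":0,"y":-0.04,"z":0.002,"spin":0},{"fingers":0,"x":0,"y":-0.07,"z":-0.02,"spin":0},{"fingers":0.2,"x":0.01,"y":-0.08,"z":-0.06,"spin":0}]' 15
python3 - <<'E'
from h import *
go(.668,-.0222,.10,0)
E
```

```text
time_s: 6.2
ee_pos: [0.6114, 0.1611, 0.1238]
eef_rot: [-1.569, -0.005, -0.003]
force: [1.4, -0.9, -0.2]
grip_width: 0.0456
t 6.2 at [0.6114 0.1611 0.1238] rpy [-89.93  -0.28  -0.2 ] w 0.0456 F [ 1.4 -0.9 -0.2] q [0.2  0.57 1.38 0.   1.19 0.2 ] SHIFT [ 0.0571  0.0238 -0.1832] spin -0.2
```

```bash
python3 -m handwheel '[{"fingers":0.2,"x":0.008,"y":0,"z":-0.025,"spin":0},{"fingers":0.2,"x":0.02,"y":0,"z":-0.06,"spin":0},{"fingers":0.2,"x":0.032,"y":0,"z":-0.1,"spin":0},{"fingers":0.2,"x":0.043,"y":0,"z":-0.14,"spin":0},{"fingers":0.2,"x":0.052,"y":0,"z":-0.17,"spin":0},{"fingers":0.2,"x":0.057,"y":0,"z":-0.183,"spin":0},{"fingers":0.2,"x":0.057,"y":0.02,"z":-0.183,"spin":0},{"fingers":0.2,"x":0.057,"y":0.03,"z":-0.183,"spin":0},{"fingers":0.2,"x":0.057,"y":0.03,"z":-0.183,"spin":0},{"fingers":0.2,"x":0.057,"y":0.03,"z":-0.183,"spin":0}]' 15
python3 - <<'E'
from h import *
go(.668,-.0222,.034,0)
E
```

```text
time_s: 7.2
ee_pos: [0.6667, -0.0229, 0.09]
eef_rot: [-1.571, -0.0, -0.006]
force: [0.0, -0.5, 0.4]
grip_width: 0.0561
t 7.2 at [ 0.6667 -0.0229  0.09  ] rpy [-9.0e+01 -1.0e-02 -3.3e-01] w 0.0561 F [ 0.  -0.5  0.4] q [-0.09  0.68  1.28  0.    1.18 -0.08] SHIFT [0.0013 0.056  0.0007] spin -0.33
```

```bash
python3 -m handwheel '[{"fingers":0.2,"x":0.001,"y":0.02,"z":0.001,"spin":0},{"fingers":0.2,"x":0.001,"y":0.04,"z":0.001,"spin":0},{"fingers":0.2,"x":0.001,"y":0.053,"z":0.001,"spin":0},{"fingers":0.2,"x":0.001,"y":0.056,"z":0.001,"spin":0},{"fingers":-0.8,"x":0.001,"y":0.056,"z":0.001,"spin":0},{"fingers":-0.8,"x":0.001,"y":0.056,"z":0.001,"spin":0},{"fingers":-0.8,"x":0.001,"y":0.056,"z":0.001,"spin":0},{"fingers":-0.8,"x":0.001,"y":0.056,"z":0.001,"spin":0},{"fingers":-0.8,"x":0.001,"y":0.056,"z":0.001,"spin":0},{"fingers":-0.8,"x":0.001,"y":0.056,"z":0.001,"spin":0}]' 15
python3 -m handwheel '[{"fingers":-0.8,"x":0,"y":0,"z":0,"spin":0},{"fingers":-0.8,"x":0,"y":0,"z":0,"spin":0},{"fingers":-0.8,"x":0,"y":-0.02,"z":0,"spin":0},{"fingers":-0.8,"x":0,"y":-0.06,"z":0,"spin":0},{"fingers":-0.8,"x":-0.01,"y":-0.085,"z":0.03,"spin":0},{"fingers":-0.8,"x":-0.02,"y":-0.085,"z":0.065,"spin":0},{"fingers":-0.8,"x":-0.032,"y":-0.085,"z":0.105,"spin":0},{"fingers":-0.8,"x":-0.043,"y":-0.085,"z":0.145,"spin":0},{"fingers":-0.8,"x":-0.05,"y":-0.085,"z":0.175,"spin":0},{"fingers":-0.8,"x":-0.052,"y":-0.085,"z":0.187,"spin":0}]' 15
python3 - <<'E'
from h import *
go(.6163,.1655,.0395,0)
E
```

```text
time_s: 8.2
ee_pos: [0.6677, -0.0227, 0.0338]
eef_rot: [-1.571, -0.0, -0.007]
force: [-1.3, -0.4, 1.0]
grip_width: 0.0176
time_s: 9.2
ee_pos: [0.616, 0.1672, 0.1184]
eef_rot: [-1.571, 0.0, -0.004]
force: [0.6, -0.4, 0.4]
grip_width: 0.0173
t 9.2 at [0.616  0.1672 0.1184] rpy [-8.999e+01  2.000e-02 -2.400e-01] w 0.0173 F [ 0.6 -0.4  0.4] q [0.21 0.59 1.36 0.   1.19 0.21] SHIFT [ 0.0004  0.0789 -0.0018] spin -0.24
```

```bash
python3 -m handwheel '[{"fingers":-0.8,"x":0,"y":0.02,"z":-0.001,"spin":0},{"fingers":-0.8,"x":0,"y":0.045,"z":-0.001,"spin":0},{"fingers":-0.8,"x":0,"y":0.065,"z":-0.001,"spin":0},{"fingers":-0.8,"x":0,"y":0.075,"z":-0.001,"spin":0},{"fingers":-0.8,"x":0,"y":0.08,"z":-0.001,"spin":0},{"fingers":-0.8,"x":0,"y":0.08,"z":-0.001,"spin":0},{"fingers":-0.3,"x":0,"y":0.08,"z":-0.001,"spin":0},{"fingers":-0.3,"x":0,"y":0.08,"z":-0.001,"spin":0},{"fingers":-0.3,"x":0,"y":0.08,"z":-0.001,"spin":0},{"fingers":-0.3,"x":0,"y":0.08,"z":-0.001,"spin":0}]' 15
python3 -m handwheel '[{"fingers":-0.3,"x":0,"y":-0.01,"z":0,"spin":0},{"fingers":-0.3,"x":0,"y":-0.04,"z":0,"spin":0},{"fingers":-0.3,"x":0,"y":-0.08,"z":0,"spin":0},{"fingers":-0.3,"x":0,"y":-0.11,"z":-0.02,"spin":0},{"fingers":-0.3,"x":0,"y":-0.14,"z":-0.05,"spin":0},{"fingers":-0.1,"x":-0.01,"y":-0.15,"z":-0.09,"spin":0},{"fingers":-0.1,"x":-0.02,"y":-0.16,"z":-0.13,"spin":0},{"fingers":-0.1,"x":-0.03,"y":-0.17,"z":-0.15,"spin":0},{"fingers":-0.1,"x":-0.03,"y":-0.17,"z":-0.16,"spin":0},{"fingers":-0.1,"x":-0.03,"y":-0.17,"z":-0.16,"spin":0}]' 15
python3 - <<'E'
from h import *
go(.55,-.1,.21,-12)
p,d,c=shot('wrist'); q,_,_=shot('top'); cv2.imwrite('pics/chk.png',np.vstack([p[:300,100:600],cv2.resize(q[140:240,230:430],(500,250))])[...,::-1])
W=cloud(d,c); hh=cv2.cvtColor(p,cv2.COLOR_RGB2HSV)
for xy in [(.6012,.2221),(.6163,.1655),(.658,.206)]:
    m=(hh[...,0]<17)&(hh[...,1]>180)&(W[...,2]>.024)&(np.hypot(W[...,0]-xy[0],W[...,1]-xy[1])<.03); print(m.sum(),W[m].mean(0).round(4),W[m].max(0).round(4))
E
```

```text
time_s: 10.2
ee_pos: [0.6169, 0.1637, 0.0388]
eef_rot: [-1.571, -0.001, -0.007]
force: [-0.4, -0.0, 0.6]
grip_width: 0.0328
time_s: 11.2
ee_pos: [0.586, 0.0032, 0.2089]
eef_rot: [-1.571, -0.001, -0.008]
force: [0.6, 1.0, -1.1]
grip_width: 0.0425
t 11.2 at [0.586  0.0032 0.2089] rpy [-9.0e+01 -5.0e-02 -4.5e-01] w 0.0425 F [ 0.6  1.  -1.1] q [-0.06  0.39  1.43  0.    1.31 -0.05] SHIFT [-0.0352 -0.0011 -0.1035] spin 11.55<stdin>:6: RuntimeWarning: Mean of empty slice.
  ret = um.true_divide(
Traceback (most recent call last):
ValueError: zero-size array to reduction operation maximum which has no identity
```

View pics/chk.png

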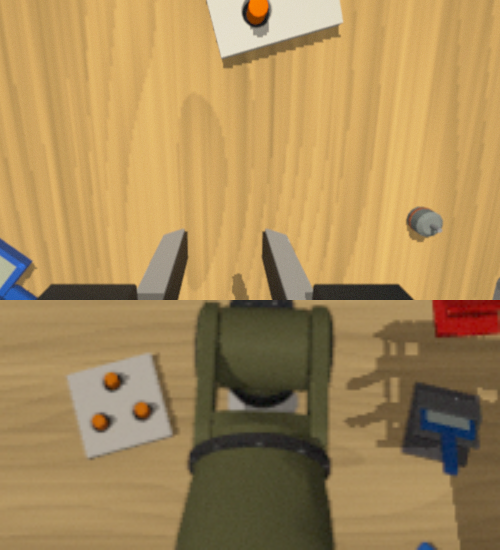

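The check picture shows one damper in each of the three wells, standing upright. Now to the magnifier.

```bash
python3 -m handwheel '[{"fingers":0,"x":-0.004,"y":-0.01,"z":-0.015,"spin":8},{"fingers":0,"x":-0.01,"y":-0.02,"z":-0.04,"spin":16},{"fingers":0,"x":-0.016,"y":-0.03,"z":-0.07,"spin":24},{"fingers":0,"x":-0.023,"y":-0.04,"z":-0.1,"spin":32},{"fingers":0,"x":-0.03,"y":-0.041,"z":-0.13,"spin":40},{"fingers":0,"x":-0.037,"y":-0.041,"z":-0.16,"spin":48},{"fingers":0,"x":-0.044,"y":-0.041,"z":-0.19,"spin":56},{"fingers":0,"x":-0.05,"y":-0.041,"z":-0.215,"spin":64},{"fingers":0,"x":-0.053,"y":-0.041,"z":-0.229,"spin":72},{"fingers":0,"x":-0.053,"y":-0.041,"z":-0.231,"spin":80}]' 20
python3 -m handwheel '[{"fingers":0,"x":0,"y":0,"z":0,"spin":8},{"fingers":0,"x":0,"y":0,"z":0,"spin":16},{"fingers":0,"x":0,"y":0,"z":0,"spin":21},{"fingers":0,"x":0,"y":0,"z":0,"spin":22.5},{"fingers":0,"x":0,"y":0,"z":0,"spin":22.5},{"fingers":0,"x":0,"y":0,"z":0,"spin":22.5},{"fingers":0,"x":0,"y":0,"z":0,"spin":22.5},{"fingers":0,"x":0,"y":0,"z":0,"spin":22.5},{"fingers":0,"x":0,"y":0,"z":0,"spin":22.5},{"fingers":0,"x":0,"y":0,"z":0,"spin":22.5}]' 20
cat > mag.py <<'E'
from h import *
import sys
p,d,c=shot('wrist',sys.argv[1]); W=cloud(d,c); hh=cv2.cvtColor(p,cv2.COLOR_RGB2HSV).astype(int)
b=(hh[...,0]>100)&(hh[...,0]<118)&(hh[...,1]>140)&(W[...,2]>.095)&(W[...,2]<.15)&(abs(W[...,0]-.54)<.06)&(abs(W[...,1]+.24)<.06)
q=W[b]; c0=q.mean(0); e=np.linalg.svd(q-c0,full_matrices=False)[2][0]; e*=np.sign(e[2]); print(len(q),'handle',c0.round(4),e.round(3),'yaw',np.degrees(np.arctan2(e[1],e[0])),'elev',np.degrees(np.arcsin(e[2])))
go(.533,-.228,.12,-103)
E
python3 mag.py w4.png
```

```text
time_s: 12.3
ee_pos: [0.5314, -0.2272, 0.2486]
eef_rot: [-1.572, 0.001, -1.409]
force: [0.2, -0.2, 0.2]
grip_width: 0.047
time_s: 13.3
ee_pos: [0.5312, -0.2268, 0.2495]
eef_rot: [-1.571, -0.0, -1.795]
force: [-0.5, -0.1, 0.5]
grip_width: 0.0471
1224 handle [ 0.5403 -0.2309  0.1241] [-0.622  0.156  0.767] yaw 165.91206335326532 elev 50.0799368918939
t 13.35 at [ 0.5312 -0.2268  0.2495] rpy [ -90.     -0.   -102.88] w 0.0471 F [-0.7 -0.6 -0. ] q [-0.47  0.34  1.4  -0.    1.39  1.33] SHIFT [0.0007 0.1295 0.002 ] spin 0.12
```

View pics/w4.png

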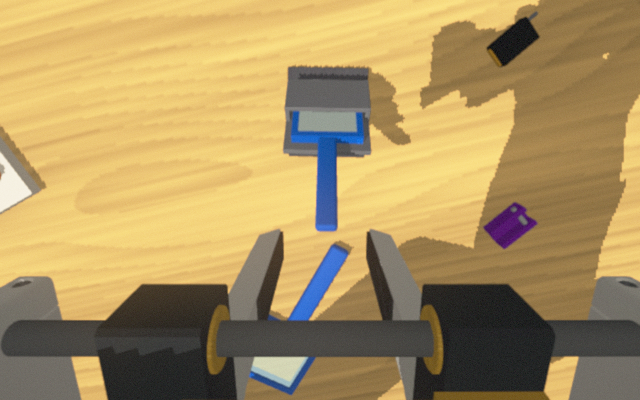

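The view shows the magnifier seated at (328,125), its handle running to (326,228) between the jaws. The larger look-alike lies below, its handle end at (343,247) and its lens at (283,358).

```bash
python3 -m handwheel '[{"fingers":0,"x":0.002,"y":0.03,"z":0.001,"spin":1.2},{"fingers":0,"x":0.002,"y":0.06,"z":0.001,"spin":1.2},{"fingers":0,"x":0.002,"y":0.09,"z":0.001,"spin":1.2},{"fingers":0,"x":0.002,"y":0.11,"z":0.001,"spin":1.2},{"fingers":0,"x":0.002,"y":0.1155,"z":0.001,"spin":1.2},{"fingers":0,"x":0.002,"y":0.1155,"z":0.001,"spin":1.2},{"fingers":-0.8,"x":0.002,"y":0.1155,"z":0.001,"spin":1.2},{"fingers":-0.8,"x":0.002,"y":0.1155,"z":0.001,"spin":1.2},{"fingers":-0.8,"x":0.002,"y":0.1155,"z":0.001,"spin":1.2},{"fingers":-0.8,"x":0.002,"y":0.1155,"z":0.001,"spin":1.2}]' 40
python3 -m handwheel '[{"fingers":-0.8,"x":0,"y":0,"z":0,"spin":0},{"fingers":-0.8,"x":0,"y":0,"z":0,"spin":0},{"fingers":-0.8,"x":0,"y":0,"z":0,"spin":0},{"fingers":-0.8,"x":0,"y":0,"z":0,"spin":0},{"fingers":-0.8,"x":0,"y":-0.004,"z":-0.0033,"spin":0},{"fingers":-0.8,"x":0,"y":-0.008,"z":-0.0067,"spin":0},{"fingers":-0.8,"x":0,"y":-0.012,"z":-0.01,"spin":0},{"fingers":-0.8,"x":0,"y":-0.016,"z":-0.0134,"spin":0},{"fingers":-0.8,"x":0,"y":-0.02,"z":-0.0168,"spin":0},{"fingers":-0.8,"x":0,"y":-0.02,"z":-0.0168,"spin":0}]' 40
python3 - <<'E'
from h import *
go(.5,-.22,.2)
E
```

```text
time_s: 14.35
ee_pos: [0.5319, -0.229, 0.1345]
eef_rot: [-1.57, -0.0, -1.817]
force: [-0.2, 0.3, 0.3]
grip_width: 0.0184
time_s: 15.35
ee_pos: [0.5151, -0.2248, 0.1546]
eef_rot: [-1.571, -0.0, -1.817]
force: [1.3, -0.4, 0.7]
grip_width: 0.0172
t 15.35 at [ 0.5151 -0.2248  0.1546] rpy [-8.9980e+01 -1.0000e-02 -1.0409e+02] w 0.0172 F [ 1.3 -0.4  0.7] q [-0.48  0.39  1.57 -0.    1.18  1.34] SHIFT [-0.001  -0.0454 -0.0158] spin 0
```

```bash
python3 -m handwheel '[{"fingers":-0.8,"x":0,"y":-0.006,"z":-0.005,"spin":0},{"fingers":-0.8,"x":0,"y":-0.012,"z":-0.01,"spin":0},{"fingers":-0.8,"x":0,"y":-0.018,"z":-0.0151,"spin":0},{"fingers":-0.8,"x":0,"y":-0.024,"z":-0.0201,"spin":0},{"fingers":-0.8,"x":0,"y":-0.03,"z":-0.0252,"spin":0},{"fingers":-0.8,"x":0,"y":-0.036,"z":-0.0302,"spin":0},{"fingers":-0.8,"x":0,"y":-0.042,"z":-0.0352,"spin":0},{"fingers":-0.8,"x":0,"y":-0.06,"z":-0.0352,"spin":0},{"fingers":-0.8,"x":0,"y":-0.08,"z":-0.0352,"spin":0},{"fingers":-0.8,"x":0,"y":-0.08,"z":-0.0352,"spin":0}]' 40
cat > mag2.py <<'E'
from h import *
import sys
# magnifier handle slope relative to the tool: blue points near the jaws
o=get_obs(); A=R.from_euler('xyz',o['eef_rot']); p,d,c=shot('wrist',sys.argv[1]); W=cloud(d,c); hh=cv2.cvtColor(p,cv2.COLOR_RGB2HSV).astype(int)
T=A.inv().apply((W-o['ee_pos']).reshape(-1,3)).reshape(W.shape)
b=(hh[...,0]>100)&(hh[...,0]<118)&(hh[...,1]>120)&(np.linalg.norm(T,axis=2)<.2)
b=cv2.morphologyEx(b.astype(np.uint8),cv2.MORPH_OPEN,np.ones((3,3)))>0
for nm,m in [('handle',b&(abs(T[...,0])<.013)),('lens',b&(abs(T[...,0])>.016))]:
    q=T[m]; 
    if len(q)<20: print(nm,len(q)); continue
    k=np.polyfit(q[:,2],q[:,1],1); res=q[:,1]-np.polyval(k,q[:,2]); g=abs(res)<.01; k=np.polyfit(q[g,2],q[g,1],1)
    print(nm,len(q),g.sum(),'down-slope deg along tool z',np.degrees(np.arctan(k[0])).round(2),'y at z=0',k[1].round(4),'x mean',q[:,0].mean().round(4),'z range',np.percentile(q[:,2],[1,99]).round(4),'y range',np.percentile(q[:,1],[1,99]).round(4))
E
python3 mag2.py w5.png; python3 - <<'E'
from h import *
go(.5,-.1,.21)
E
```

```text
time_s: 16.35
ee_pos: [0.4815, -0.2166, 0.2362]
eef_rot: [-1.568, -0.001, -1.817]
force: [-0.2, 0.1, -1.9]
grip_width: 0.0178
handle 5887 5825 down-slope deg along tool z 50.08 y at z=0 0.0003 x mean 0.0002 z range [-0.0224  0.0883] y range [-0.0219  0.1058]
lens 2180 2164 down-slope deg along tool z 47.61 y at z=0 0.0078 x mean 0.0001 z range [0.0382 0.0891] y range [0.0534 0.1069]
t 16.4 at [ 0.4812 -0.2163  0.2345] rpy [-8.9940e+01 -2.0000e-02 -1.0409e+02] w 0.0174 F [-0.2  0.  -1.3] q [-0.49  0.24  1.57 -0.    1.33  1.32] SHIFT [-0.1174  0.0244 -0.0101] spin 0
```

View pics/w5.png

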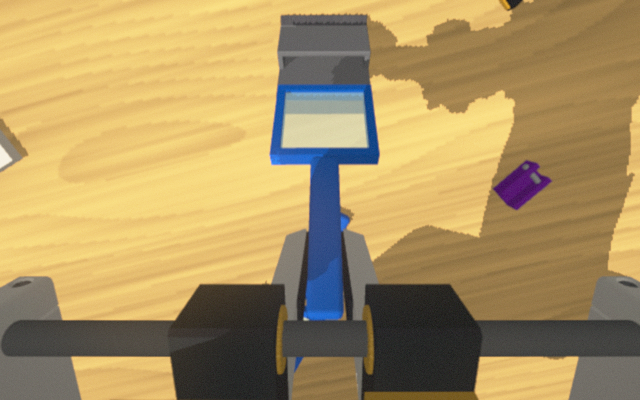

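The magnifier is clear of the pocket, with the lens frame at (325,125) and the handle in the jaws. Its slope is still 50° and the handle axis is 8 mm ahead of the TCP. The tool can only point down, so I'll lay the lens tip on open table and let the handle pivot nearly flat, then release and regrip it flat.

```bash
python3 -m handwheel '[{"fingers":-0.8,"x":-0.015,"y":0,"z":-0.004,"spin":0},{"fingers":-0.8,"x":-0.04,"y":0,"z":-0.01,"spin":-2},{"fingers":-0.8,"x":-0.07,"y":0,"z":-0.018,"spin":-4},{"fingers":-0.8,"x":-0.105,"y":0,"z":-0.026,"spin":-7},{"fingers":-0.8,"x":-0.14,"y":0,"z":-0.035,"spin":-10},{"fingers":-0.8,"x":-0.17,"y":0.01,"z":-0.043,"spin":-12},{"fingers":-0.8,"x":-0.195,"y":0.03,"z":-0.049,"spin":-14},{"fingers":-0.8,"x":-0.207,"y":0.055,"z":-0.052,"spin":-14},{"fingers":-0.8,"x":-0.21,"y":0.075,"z":-0.053,"spin":-14},{"fingers":-0.8,"x":-0.21,"y":0.085,"z":-0.053,"spin":-14}]' 40
python3 - <<'E'
from h import *
go(.48,0,.115)
E
```

```text
time_s: 17.4
ee_pos: [0.4794, 0.0016, 0.1464]
eef_rot: [-1.575, 0.0, -1.571]
force: [0.1, -0.8, -1.3]
grip_width: 0.0176
t 17.4 at [0.4794 0.0016 0.1464] rpy [-9.023e+01  2.000e-02 -9.001e+01] w 0.0176 F [ 0.1 -0.8 -1.3] q [-0.07  0.23  1.8   0.    1.11  1.5 ] SHIFT [0.0016 0.0314 0.0008] spin 0
```

```bash
python3 -m handwheel '[{"fingers":-0.8,"x":0,"y":0.006,"z":0,"spin":0},{"fingers":-0.8,"x":0,"y":0.012,"z":0,"spin":0},{"fingers":-0.8,"x":0,"y":0.018,"z":0,"spin":0},{"fingers":-0.8,"x":0,"y":0.022,"z":0,"spin":0},{"fingers":-0.8,"x":0,"y":0.026,"z":0,"spin":0},{"fingers":-0.8,"x":0,"y":0.028,"z":0,"spin":0},{"fingers":-0.8,"x":0,"y":0.028,"z":0,"spin":0},{"fingers":-0.8,"x":0,"y":0.029,"z":0,"spin":0},{"fingers":-0.8,"x":0,"y":0.030,"z":0,"spin":0},{"fingers":-0.8,"x":0,"y":0.030,"z":0,"spin":0}]' 40
python3 -m handwheel '[{"fingers":-0.8,"x":0,"y":0,"z":0,"spin":0},{"fingers":-0.8,"x":0,"y":0.008,"z":-0.0087,"spin":0},{"fingers":-0.8,"x":0,"y":0.0166,"z":-0.0166,"spin":0},{"fingers":-0.8,"x":0,"y":0.026,"z":-0.0238,"spin":0},{"fingers":-0.8,"x":0,"y":0.036,"z":-0.03,"spin":0},{"fingers":-0.8,"x":0,"y":0.0464,"z":-0.0355,"spin":0},{"fingers":-0.8,"x":0,"y":0.0464,"z":-0.0355,"spin":0},{"fingers":-0.8,"x":0,"y":0.0464,"z":-0.0355,"spin":0},{"fingers":-0.8,"x":0,"y":0.0464,"z":-0.0355,"spin":0},{"fingers":-0.8,"x":0,"y":0.0464,"z":-0.0355,"spin":0}]' 4
python3 mag2.py w6.png
```

```text
time_s: 18.4
ee_pos: [0.481, 0.0003, 0.1189]
eef_rot: [-1.571, 0.0, -1.572]
force: [0.2, 0.6, -1.1]
grip_width: 0.0175
time_s: 19.4
ee_pos: [0.4459, 0.0003, 0.0729]
eef_rot: [-1.57, -0.0, -1.572]
force: [0.3, -0.4, -0.9]
grip_width: 0.0183
handle 6653 6620 down-slope deg along tool z 27.14 y at z=0 0.0029 x mean -0.0 z range [-0.0285  0.1173] y range [-0.0121  0.0628]
lens 5296 2922 down-slope deg along tool z -4.13 y at z=0 0.0521 x mean 0.0562 z range [-0.1273  0.1178] y range [-0.0913  0.0675]
```

Pivoting works: the slope is now 27°. Continuing down.

```bash
python3 -m handwheel '[{"fingers":-0.8,"x":0,"y":0.008,"z":-0.004,"spin":0},{"fingers":-0.8,"x":0,"y":0.016,"z":-0.007,"spin":0},{"fingers":-0.8,"x":0,"y":0.024,"z":-0.009,"spin":0},{"fingers":-0.8,"x":0,"y":0.032,"z":-0.011,"spin":0},{"fingers":-0.8,"x":0,"y":0.04,"z":-0.012,"spin":0},{"fingers":-0.8,"x":0,"y":0.046,"z":-0.013,"spin":0},{"fingers":-0.8,"x":0,"y":0.05,"z":-0.013,"spin":0},{"fingers":-0.8,"x":0,"y":0.05,"z":-0.013,"spin":0},{"fingers":-0.8,"x":0,"y":0.05,"z":-0.013,"spin":0},{"fingers":-0.8,"x":0,"y":0.05,"z":-0.013,"spin":0}]' 4
python3 mag2.py w7.png
```

```text
time_s: 20.45
ee_pos: [0.4327, 0.0004, 0.0228]
eef_rot: [-1.57, -0.0, -1.572]
force: [0.6, -0.4, -1.3]
grip_width: 0.0179
handle 6554 6552 down-slope deg along tool z 4.06 y at z=0 0.0032 x mean -0.0 z range [-0.0354  0.0658] y range [0.0001 0.0089]
lens 6868 6799 down-slope deg along tool z -0.25 y at z=0 0.0098 x mean 0.0526 z range [-0.101   0.1204] y range [0.0061 0.0182]
```

```bash
python3 -m handwheel '[{"fingers":-0.3,"x":0,"y":0,"z":0,"spin":0},{"fingers":-0.3,"x":0,"y":0,"z":0,"spin":0},{"fingers":-0.3,"x":0,"y":0,"z":0,"spin":0},{"fingers":-0.3,"x":0,"y":0,"z":0,"spin":0},{"fingers":-0.2,"x":0,"y":0,"z":0.01,"spin":0},{"fingers":-0.2,"x":0,"y":0,"z":0.02,"spin":0},{"fingers":-0.2,"x":0,"y":0,"z":0.032,"spin":0},{"fingers":-0.2,"x":0,"y":0,"z":0.042,"spin":0},{"fingers":-0.2,"x":0,"y":0,"z":0.046,"spin":0},{"fingers":-0.2,"x":0,"y":0.001,"z":0.046,"spin":0}]' 4
python3 mag2.py w8.png
```

```text
time_s: 21.5
ee_pos: [0.479, 0.0003, 0.0214]
eef_rot: [-1.571, 0.0, -1.572]
force: [-0.1, -1.0, -0.3]
grip_width: 0.0379
handle 4520 4494 down-slope deg along tool z 0.02 y at z=0 0.0108 x mean -0.0 z range [-0.0826  0.0835] y range [0.0092 0.0125]
lens 4253 4253 down-slope deg along tool z -0.05 y at z=0 0.0108 x mean 0.0007 z range [0.0147 0.0835] y range [0.0093 0.0123]
```

View pics/w8.png

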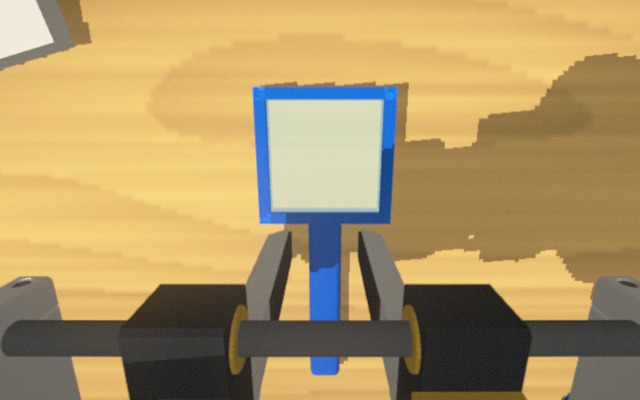

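The lens lies flat (slope 0.0°), and the handle is between the jaws with the lens centre 49 mm ahead of the TCP. Gripping firmly and lifting.

```bash
python3 -m handwheel '[{"fingers":-0.8,"x":0,"y":0,"z":0,"spin":0},{"fingers":-0.8,"x":0,"y":0,"z":0,"spin":0},{"fingers":-0.8,"x":0,"y":0,"z":0,"spin":0},{"fingers":-0.8,"x":0,"y":0,"z":0,"spin":0},{"fingers":-0.8,"x":0,"y":0,"z":0,"spin":0},{"fingers":-0.8,"x":0,"y":-0.004,"z":0,"spin":0},{"fingers":-0.8,"x":0,"y":-0.01,"z":0,"spin":0},{"fingers":-0.8,"x":0,"y":-0.025,"z":0,"spin":0},{"fingers":-0.8,"x":0,"y":-0.045,"z":0,"spin":0},{"fingers":-0.8,"x":0,"y":-0.06,"z":0,"spin":0}]' 50
python3 mag2.py w9.png; python3 - <<'E'
from h import *
a=np.radians(17); go(.6255-.049*np.cos(a),.1975-.049*np.sin(a),.128,-73)
E
```

```text
time_s: 22.55
ee_pos: [0.4787, 0.0003, 0.083]
eef_rot: [-1.57, -0.0, -1.572]
force: [0.3, -0.4, -1.3]
grip_width: 0.0169
handle 4525 4498 down-slope deg along tool z 0.19 y at z=0 0.011 x mean -0.0 z range [-0.0819  0.084 ] y range [0.0092 0.0129]
lens 4228 4228 down-slope deg along tool z 0.28 y at z=0 0.0109 x mean 0.0002 z range [0.0152 0.084 ] y range [0.0097 0.0127]
t 22.6 at [4.797e-01 2.000e-04 8.500e-02] rpy [-8.977e+01 -2.000e-02 -9.008e+01] w 0.0172 F [ 1.2 -0.2  2.5] q [-0.08  0.32  1.86  0.    0.96  1.5 ] SHIFT [-0.1831 -0.0426  0.0988] spin -17.08
```

```bash
python3 -m handwheel '[{"fingers":-0.8,"x":-0.005,"y":-0.01,"z":0.003,"spin":0},{"fingers":-0.8,"x":-0.018,"y":-0.022,"z":0.01,"spin":-1},{"fingers":-0.8,"x":-0.04,"y":-0.034,"z":0.022,"spin":-3},{"fingers":-0.8,"x":-0.065,"y":-0.042,"z":0.035,"spin":-6},{"fingers":-0.8,"x":-0.09,"y":-0.043,"z":0.049,"spin":-9},{"fingers":-0.8,"x":-0.115,"y":-0.043,"z":0.062,"spin":-12},{"fingers":-0.8,"x":-0.14,"y":-0.043,"z":0.076,"spin":-14},{"fingers":-0.8,"x":-0.16,"y":-0.043,"z":0.087,"spin":-16},{"fingers":-0.8,"x":-0.175,"y":-0.043,"z":0.095,"spin":-17},{"fingers":-0.8,"x":-0.182,"y":-0.043,"z":0.098,"spin":-17}]' 50
python3 - <<'E'
from h import *
a=np.radians(17); go(.6255-.049*np.cos(a),.1975-.049*np.sin(a),.128,-73)
E
```

```text
time_s: 23.6
ee_pos: [0.5769, 0.1836, 0.124]
eef_rot: [-1.572, 0.0, -1.274]
force: [0.2, -0.1, -1.5]
grip_width: 0.0171
t 23.6 at [0.5769 0.1836 0.124 ] rpy [-9.005e+01  1.000e-02 -7.301e+01] w 0.0171 F [ 0.2 -0.1 -1.5] q [0.25 0.52 1.46 0.   1.17 1.52] SHIFT [ 0.0009 -0.0041  0.0016] spin -0.01
```

```bash
python3 -m handwheel '[{"fingers":-0.8,"x":0.001,"y":-0.002,"z":0.001,"spin":0},{"fingers":-0.8,"x":0.001,"y":-0.003,"z":0.0015,"spin":0},{"fingers":-0.8,"x":0.001,"y":-0.003,"z":0.0015,"spin":0},{"fingers":-0.8,"x":0.001,"y":-0.003,"z":0.0015,"spin":0},{"fingers":-0.8,"x":0.001,"y":-0.003,"z":0.0015,"spin":0},{"fingers":-0.8,"x":0.001,"y":-0.003,"z":0.0015,"spin":0},{"fingers":-0.8,"x":0.001,"y":-0.003,"z":0.0015,"spin":0},{"fingers":-0.8,"x":0.001,"y":-0.003,"z":0.0015,"spin":0},{"fingers":-0.8,"x":0.001,"y":-0.003,"z":0.0015,"spin":0},{"fingers":-0.8,"x":0.001,"y":-0.003,"z":0.0015,"spin":0}]' 50
python3 mag2.py w10.png; python3 - <<'E'
from h import *
go(.5786,.1832,.128,-73); o=get_obs(); print('lens',R.from_euler('xyz',o['eef_rot']).apply([0,.016,.0495])+o['ee_pos'])
p,_,_=shot('scene'); w=cv2.imread('pics/w10.png'); cv2.imwrite('pics/fin.png',np.vstack([w[:300,70:570],cv2.resize(p[90:290,200:450,::-1],(500,300)) if 0 else cv2.resize(p[90:240,180:430,::-1],(500,300))]))
E
```

```text
time_s: 24.6
ee_pos: [0.5785, 0.1816, 0.1275]
eef_rot: [-1.571, -0.0, -1.276]
force: [0.8, -0.3, -0.6]
grip_width: 0.0168
handle 4527 4497 down-slope deg along tool z 0.24 y at z=0 0.011 x mean -0.0003 z range [-0.082   0.0841] y range [0.0093 0.0129]
lens 4325 4325 down-slope deg along tool z 0.31 y at z=0 0.0109 x mean 0.0002 z range [0.0154 0.0841] y range [0.0097 0.0127]
t 24.65 at [0.5785 0.1816 0.1275] rpy [-90.    -0.   -73.08] w 0.0169 F [ 0.1  0.2 -1.1] q [ 0.24  0.51  1.46 -0.    1.17  1.52] SHIFT [-0.0015 -0.0005  0.0006] spin -0.08
lens [0.6258439  0.19603832 0.1115282 ]
```

View pics/fin.png

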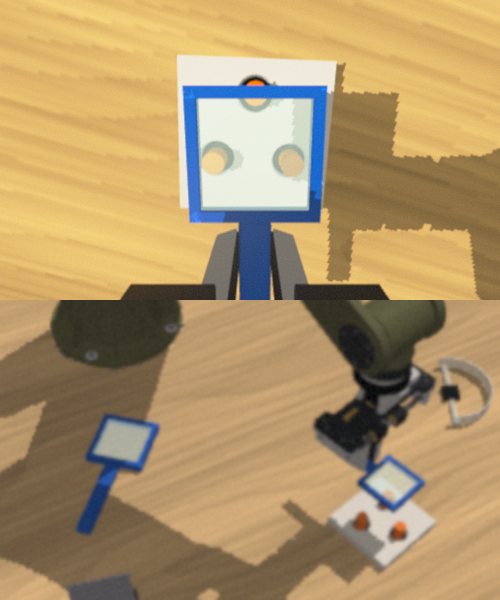

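The picture shows the lens level over the carrier, with all three dampers upright in their wells. The larger magnifier has not moved. Handing in.

```bash
python3 -c "
from station import workorder
print(workorder.hand_in())"
```

```text
the job is handed in; nothing more can be done
None
```

The job is done and handed in at about 24.7 s of the 64 s allowed; `hand_in` gives no verdict.

- **Dampers:** I stood both loose dampers in the empty wells. The last pictures show all three wells holding one upright damper. A separate depth check of the dampers failed because not all of them were in the camera's view, so this rests on the pictures alone.
- **Magnifier:** I drew it out along its handle, about 70 mm in all. The tool can only point down, so I tilted the magnifier against open table, let it lie flat there, regripped the handle at 50 N and lifted it level.
- **Final hold:** The lens is about 0.3° from level. By the arm's reading plus the measured grip offset, its centre is at (0.626, 0.196, 0.112). The carrier centre measured (0.6255, 0.1975), so the lens is within 2 mm sideways and 98 mm above the plate.
- **Bystanders:** No move went near the motor, clamp, receiver or guard. I did not measure their positions again at the end.

The readings taken after each move showed only about 2.5 N on the tool at most. The top and scene cameras disagreed with the wrist camera by up to about 6 mm on the damper positions. I used the wrist camera, which agreed with the tool within about 1 mm.

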